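# Feel along the curved key strip

## Task

Check the springs of the curved key strip by feel: with the gripper closed and pointing down, run the fingertips along the row of five keys from the key beside the square connector block to the key at the plain rounded end, pressing each about half-way down in turn, in one light stroke that stays down at the caps from key to key. Never push a key to its bottom stop, do not shift or lift the strip, and leave the things around it where they are. The program finishes while the fingertips still hold the last key about half-way down, with the other four sprung back up.

Things in the scene. Friction and masses are not known exactly. Their poses are not given: they have to be found in the camera images.
- strip: Loose curved key strip (test sample, 0.9 kg, on rubber feet): a grey-painted metal housing 50 mm wide and 20 mm high, about 320 mm long, bent in a flat arc of 220 mm radius, with five equal round key caps along its middle line, 58 mm apart along the arc. Origin: on the bench under the centre of the middle key, z up. At zero yaw the row runs along y, its connector-block end at +y, and both ends curve back towards -x.
- connector (a point): Centre of the top of the black square connector block (36 x 30 mm, 18 mm high) that sticks out of one end of the strip, about 44 mm past the first key; the other end is plain and rounded. The stroke starts at this end.
- key0_top (a point): Highest point, on the axis, of the first key, beside the connector block: a grey cap 40 mm in diameter, gently domed (its rim is 6 mm lower than its crown), crown 14 mm above the housing and 34 mm above the bench when up. The point goes down with the key.
- key0 (a joint): How far the first key, beside the connector block is pressed, in m: 0 up, 0.008 at the bottom stop. A spring returns it: 0.6 N to start it, 0.6 N more for each mm.
- key1_top (a point): Highest point, on the axis, of the second key: a grey cap 40 mm in diameter, gently domed (its rim is 6 mm lower than its crown), crown 14 mm above the housing and 34 mm above the bench when up. The point goes down with the key.
- key1 (a joint): How far the second key is pressed, in m: 0 up, 0.008 at the bottom stop. A spring returns it: 0.6 N to start it, 0.6 N more for each mm.
- key2_top (a point): Highest point, on the axis, of the third (middle) key: a grey cap 40 mm in diameter, gently domed (its rim is 6 mm lower than its crown), crown 14 mm above the housing and 34 mm above the bench when up. The point goes down with the key.
- key2 (a joint): How far the third (middle) key is pressed, in m: 0 up, 0.008 at the bottom stop. A spring returns it: 0.6 N to start it, 0.6 N more for each mm.
- key3_top (a point): Highest point, on the axis, of the fourth key: a grey cap 40 mm in diameter, gently domed (its rim is 6 mm lower than its crown), crown 14 mm above the housing and 34 mm above the bench when up. The point goes down with the key.
- key3 (a joint): How far the fourth key is pressed, in m: 0 up, 0.008 at the bottom stop. A spring returns it: 0.6 N to start it, 0.6 N more for each mm.
- key4_top (a point): Highest point, on the axis, of the fifth and last key, at the plain rounded end: a grey cap 40 mm in diameter, gently domed (its rim is 6 mm lower than its crown), crown 14 mm above the housing and 34 mm above the bench when up. The point goes down with the key.
- key4 (a joint): How far the fifth and last key, at the plain rounded end is pressed, in m: 0 up, 0.008 at the bottom stop. A spring returns it: 0.6 N to start it, 0.6 N more for each mm.
- gap0 (a point): Point on the strip's middle line half-way between key0 and key1, at the height of the crowns of unpressed caps (34 mm above the bench, 14 mm above the housing).
- gap1 (a point): Point on the strip's middle line half-way between key1 and key2, at the height of the crowns of unpressed caps (34 mm above the bench, 14 mm above the housing).
- gap2 (a point): Point on the strip's middle line half-way between key2 and key3, at the height of the crowns of unpressed caps (34 mm above the bench, 14 mm above the housing).
- gap3 (a point): Point on the strip's middle line half-way between key3 and key4, at the height of the crowns of unpressed caps (34 mm above the bench, 14 mm above the housing).
- block_black: Black fixture block 26x34x18 mm, in the hollow of the arc; loose bystander, to be left where it is. Origin: centre of its underside.
- small_weight: Small brass check weight, 19 mm in diameter, 31 mm high, beside the strip on its outer side; loose bystander, to be left where it is. Origin: centre of its underside.
- steel_block: Ground steel block 20x45x20 mm, in the hollow of the arc; loose bystander, to be left where it is. Origin: centre of its underside.
- hexkey: Black L-shaped hex key 28x78x5 mm, lying flat, beside the strip on its outer side; loose bystander, to be left where it is. Origin: centre of its underside.
- gauge: Dial gauge lying on its back, 107x60x22 mm, off the outer side of the strip near the connector end; loose bystander, to be left where it is. Origin: centre of its underside.

How it is judged:
By the outcome, as a careful person would: the job done as asked, in the order asked, and still so for the second after the job is handed in, while the arm keeps its last pose, push and grip.
It also fails if it takes over 42 s, if anything falls off the work surface, if the arm or the gripper's body presses on something with over 40 N, if the wrist force passes 120 N, or if a joint passes its speed limit or range.

## Robot

A 6-joint arm with a two-finger parallel gripper is mounted at the origin on a cart in front of the work surface, level with it; the furniture and walls round the work are solid. World frame = base frame: x ahead of the robot, y to its left, z up, the work surface at z = 0. Lengths are in mm, angles in rad, forces in N, time in s.
With the tool pointing down it reaches from about 275 to 750 mm from the base axis. Payload 10.2 kg.
Tool frame: the origin (TCP) lies at the very end of the fingers, on their centre line; the grasp point (between the pads) lies 19 mm behind it (ctrl.pinch_z is the distance from the TCP to the grasp point, in mm); y points along the fingers, z is the direction in which the jaws open and shut, and the axes are right-handed (so a half turn about y gives the same grasp; the last joint's range is limited). The gripper opens to 85 mm and grips with 20 to 120 N. Pads are 22 mm wide; open, the fingers measure 114 mm over their backs; the gripper's body (76 mm by 85 mm) begins 54 mm behind the grasp point. The pads swing forward as they close: fully open they stand 13 mm farther back than shut.
Start: joints at [1.014, 0.313, 1.498, -0, 1.331, -0.223], TCP at [172.022, 496.024, 231.294] pointing down, gripper open.
Joint ranges: [-2.94, 2.94], [-0.97, 2.17], [0.19, 2.56], [-1.23, 4.37], [0.02, 3.11], [-2.88, 2.88]. Speed limits (rad/s): [2.39, 2.39, 3.01, 3.14, 3.14, 3.14].

## Interface

Orientations are given as a unit quaternion [w, x, y, z].
In Python, from rig import sense, eyes, ctrl gives the robot as it stands. The module is installed in compiled form; this text tells all that it offers.
- The arm moves only by the shell command python3 -m handwheel 'ROWS' [FORCE]. ROWS is JSON, a list of rows, each an object of numbers: "grip": the finger opening in mm, from 0 to 85.4; "tx", "ty", "tz": the shift along the tool's x, y, z in mm; "wx", "wy", "wz": the turn, a rotation vector about the tool's x, y, z in rad. In form: [{"grip": .., "tx": .., "ty": .., "tz": .., "wx": .., "wy": .., "wz": ..}, ...]. A call has 1 to 10 rows; each row shifts and turns the commanded pose from where the row before left it, along the tool's axes as they then stand; what a row does not reach is not made up. A row lasts 1/12 s, in which the tool goes at most 41.7 mm and 7.16 degrees, less where a joint would pass 70% of its speed; a pose out of reach is approached as far as the arm can. A call is refused whole if a number of a shift passes 41.7 or a number of a turn 0.125, either way. A call with a gripper value outside its range is refused whole. The fingers move at their own pace and stop on an object; FORCE is the grip in N (left out, the last holds). Time passes only in rows, so rows that do not move let the fingers close. It gives the time, the measured TCP pose, the force and the opening at its end, in the units of the state.
- sense(): the state, without advancing time (a new reading comes with each control period).
- eyes.capture(name): name is "scene" or "top"; returns a dict with "pixels" (400x640x3 uint8, red, green, blue), "mtx" (3x3 intrinsics, pixels), "R" (3x3) and "t" (3): a world point X has camera coordinates R X + t. Camera axes: x right, y down, z forward; pixel columns grow to the right and rows downward; lengths in mm; the calibration is good to about 2 mm. A picture is of the moment at which its call begins. There is no depth.
- ctrl.finish_job(): hands the job in, once; it reports no verdict.
The state is a dict: "time_s": time; "joints": joint angles; "dq": joint speeds; "tau": joint torques, N m; "eef_pos": TCP position; "ee_rot": TCP orientation; "force": force on the tool from outside, world axes, zero at the start; "wrist_torque": the same for the moment, N m; "grip_width": opening from 0.0 (shut) to 1.0 (fully open).
Only numpy, scipy, OpenCV 4.12 (cv2) and the standard library are available. Lean on these libraries where they do the work, as an engineer would, in place of code of your own. Each camera call takes 0.05 s, during which the arm holds its last target.

## Working session

There is one attempt and no reset: what is moved stays moved. The work goes in short steps, Python scripts to look and compute and a shell command to move; the robot and the scene stay as the last step left them, time stands still between calls to the robot, and variables do not carry over. Pictures are saved under pics/ and viewed, and the job is handed in when it is done.

```bash
mkdir -p pics; python3 - <<'E'
from rig import sense, eyes, ctrl
import cv2
s=sense();print({k:s[k] for k in s}, ctrl.pinch_z)
for n in("scene","top"):
    c=eyes.capture(n);cv2.imwrite(f"pics/{n}0.png",c["pixels"][:,:,::-1]);print(n,c["mtx"],c["R"],c["t"])
E
```

```text
{'time_s': 0.0, 'joints': array([ 1.01359526e+00,  3.13437304e-01,  1.49845782e+00,  1.15804409e-05,
        1.33099394e+00, -2.23391625e-01]), 'dq': array([ 0.00146352, -0.00211211,  0.00019214,  0.00016463,  0.00159552,
       -0.00041548]), 'tau': array([ 2.34282550e-05, -4.12279451e+01, -2.59739256e+01, -2.67763362e-04,
        4.22419980e-03,  1.49459896e-05]), 'eef_pos': array([171.87530666, 495.7900327 , 230.73376558]), 'ee_rot': array([-0.69685795,  0.69770268, -0.11765127,  0.11729515]), 'force': array([-0.05533434,  0.25267011, -0.27076356]), 'wrist_torque': array([ 0.0112499 ,  0.01003689, -0.00106398]), 'grip_width': 0.9978246048886401} 18.700000000000003
scene [[517.69221319   0.         312.06564554]
 [  0.         517.69221319 205.5469187 ]
 [  0.           0.           1.        ]] [[ 0.52718643 -0.84954133  0.01881498]
 [-0.56006854 -0.36403437 -0.74417889]
 [ 0.63906002  0.38178333 -0.66771535]] [-302.58629028  423.66388533  586.00866096]
top [[428.26066728   0.         318.61152923]
 [  0.         428.26066728 199.71726463]
 [  0.           0.           1.        ]] [[-4.83264539e-03 -9.99649768e-01  2.60189611e-02]
 [-9.89133146e-01  9.55172015e-04 -1.47019408e-01]
 [ 1.46943064e-01 -2.64467095e-02 -9.88791337e-01]] [ 12.27818856 640.87652082 832.3011853 ]
```

View pics/scene0.png

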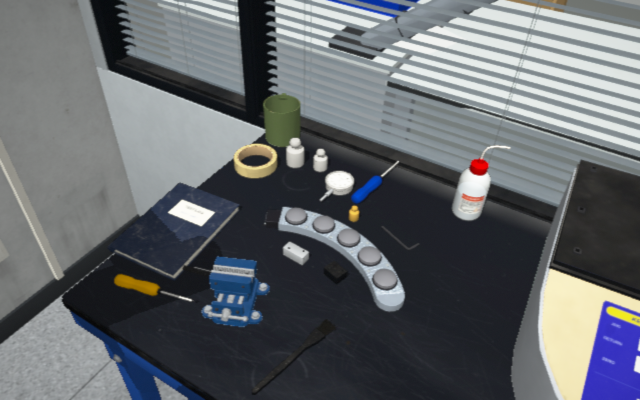

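View pics/top0.png

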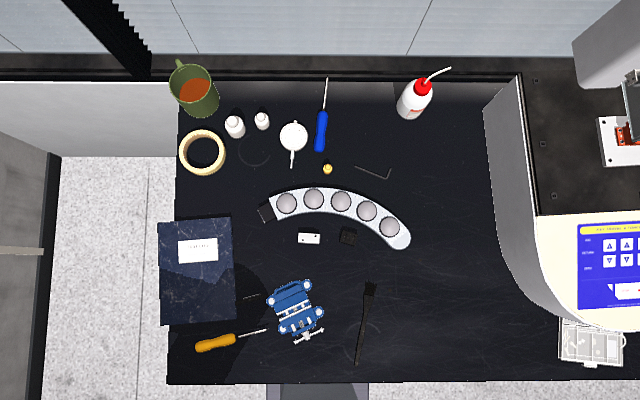

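The top view shows the strip with its connector at the left (about 265,213) and its rounded end at the right (about 403,242). I'll enlarge both views.

```bash
python3 - <<'E'
import cv2
a=cv2.imread("pics/top0.png")[170:260,250:420];cv2.imwrite("pics/topc.png",cv2.resize(a,None,fx=4.7,fy=4.7,interpolation=cv2.INTER_CUBIC))
a=cv2.imread("pics/scene0.png")[195:320,255:415];cv2.imwrite("pics/scc.png",cv2.resize(a,None,fx=4.7,fy=4.7,interpolation=cv2.INTER_CUBIC))
E
```

```text
(no output)
```

View pics/topc.png

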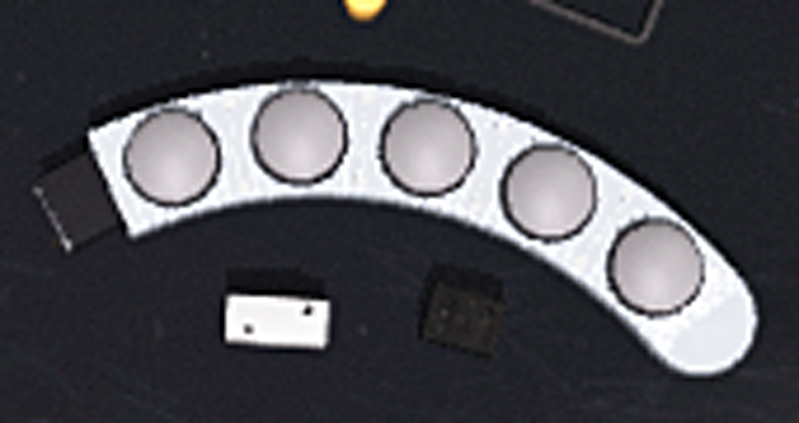

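View pics/scc.png

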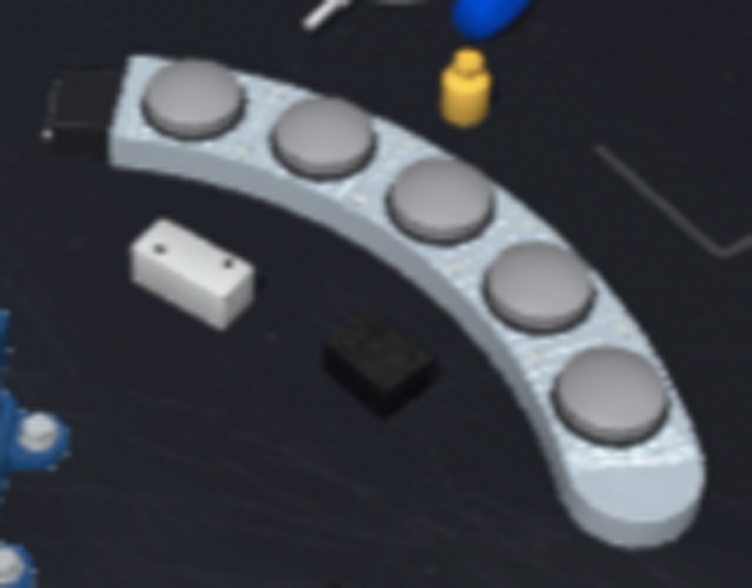

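```bash
cat > h.py <<'E'
import numpy as np
from rig import sense, eyes, ctrl
from scipy.optimize import least_squares
def proj(c,X):
    p=np.atleast_2d(X)@c["R"].T+c["t"]; p=p@c["mtx"].T; return p[:,:2]/p[:,2:]
def row(p,z,s=np.array([116,58,0,-58,-116.])):
    a=s/220; x=220*np.cos(a)-220; y=220*np.sin(a)
    c,sn=np.cos(p[2]),np.sin(p[2])
    return np.c_[p[0]+c*x-sn*y,p[1]+sn*x+c*y,np.full(len(s),z)]
E
python3 - <<'E'
from h import *
T=eyes.capture("top");S=eyes.capture("scene")
f=lambda a,o:(np.array(a)+.5)/4.7-.5+o
ut=f([(172,156),(299,135),(428,147),(549,192),(656,266)],[250,170])
us=f([(193,97),(324,138),(441,200),(539,286),(611,395)],[255,195])
for nm,w in(("top",(1,0)),("scene",(0,1)),("both",(1,1))):
    r=lambda p:np.r_[w[0]*(proj(T,row(p,28.5))-ut).ravel(),w[1]*(proj(S,row(p,29))-us).ravel()]
    q=least_squares(r,[450,0,0]).x;print(nm,q)
    print(np.round((proj(T,row(q,28.5))-ut),2).tolist(),np.round(proj(S,row(q,29))-us,2).tolist())
print(row(q,34)); s=np.array([160.,140]);print(row(q,18,s))
print(sense()["time_s"])
E
```

```text
top [ 6.41321307e+02 -3.63474450e+01 -2.26886633e-01]
[[-0.23, 0.06], [-0.01, -0.08], [-0.03, -0.07], [0.13, -0.09], [0.14, 0.16]] [[-0.44, -1.04], [-0.52, -1.6], [-0.37, -1.43], [-0.25, -1.31], [-0.15, -1.4]]
scene [ 6.38685115e+02 -3.85797754e+01 -2.30983723e-01]
[[0.82, 1.09], [1.07, 1.05], [1.05, 1.17], [1.18, 1.26], [1.14, 1.62]] [[-0.09, 0.02], [-0.15, -0.43], [-0.01, -0.11], [0.09, 0.16], [0.13, 0.25]]
both [ 6.40308584e+02 -3.73850244e+01 -2.29266096e-01]
[[0.26, 0.41], [0.49, 0.33], [0.47, 0.41], [0.61, 0.45], [0.59, 0.76]] [[-0.2, -0.63], [-0.28, -1.13], [-0.15, -0.88], [-0.05, -0.69], [0.01, -0.7]]
[[ 636.36843373   77.20817244   34.        ]
 [ 645.93529411   20.17278042   34.        ]
 [ 640.30858419  -37.3850244    34.        ]
 [ 619.87712368  -91.4878541    34.        ]
 [ 586.05277746 -138.39706816   34.        ]]
[[619.34325373 117.70136336  18.        ]
 [628.08548526  99.72087444  18.        ]]
0.2
```

```bash
cat >> h.py <<'E'
from scipy.spatial.transform import Rotation as Ro
P=[640.3,-37.4,-.2293]
def plan(s=116.,z=60.,sgn=1):
    st=sense();q=st["ee_rot"];R=Ro.from_quat([q[1],q[2],q[3],q[0]])
    M=R.as_matrix()
    t=row(P,z,np.array([s]))[0]
    d=row(P,z,np.array([s-.1]))[0]-t; d/=np.linalg.norm(d)
    y=np.array([0,0,-1.]); x=sgn*d; W=np.c_[x,y,np.cross(x,y)]
    print("t",st["time_s"],"pos",st["eef_pos"].round(2),"F",st["force"].round(2),"tq",st["wrist_torque"].round(3),"grip",round(st["grip_width"],3),"j",st["joints"].round(2))
    print("target",t.round(1),"shift tool",(M.T@(t-st["eef_pos"])).round(2),"rot tool",(R.inv()*Ro.from_matrix(W)).as_rotvec().round(3))
    return M
E
python3 -c "
from h import *
print(plan());plan(sgn=-1)"
```

```text
t 0.2 pos [171.95 495.91 230.96] F [ 0.43  0.33 -0.53] tq [-0.009 -0.049 -0.005] grip 1.0 j [ 1.01  0.31  1.5   0.    1.33 -0.22]
target [636.4  77.2  60. ] shift tool [ 576.    171.04 -243.31] rot tool [0.001 0.939 0.   ]
[[ 9.44800203e-01 -3.86292744e-04  3.27646802e-01]
 [-3.27646989e-01 -6.17474767e-04  9.44800015e-01]
 [-1.62655758e-04 -9.99999735e-01 -7.09957940e-04]]
t 0.2 pos [171.95 495.91 230.96] F [ 0.43  0.33 -0.53] tq [-0.009 -0.049 -0.005] grip 1.0 j [ 1.01  0.31  1.5   0.    1.33 -0.22]
target [636.4  77.2  60. ] shift tool [ 576.    171.04 -243.31] rot tool [ 0.000e+00 -2.202e+00 -1.000e-03]
```

```bash
R='{"grip":0,"tx":28.8,"tz":-12.2}'; true
python3 -m handwheel '[{"grip":0,"tx":28.8,"tz":-12.2},{"grip":0,"tx":28.8,"tz":-12.2},{"grip":0,"tx":28.8,"tz":-12.2},{"grip":0,"tx":28.8,"tz":-12.2},{"grip":0,"tx":28.8,"tz":-12.2},{"grip":0,"tx":28.8,"tz":-12.2},{"grip":0,"tx":28.8,"tz":-12.2},{"grip":0,"tx":28.8,"tz":-12.2},{"grip":0,"tx":28.8,"tz":-12.2},{"grip":0,"tx":28.8,"tz":-12.2}]' 40
python3 -m handwheel '[{"grip":0,"tx":28.8,"tz":-12.2},{"grip":0,"tx":28.8,"tz":-12.2},{"grip":0,"tx":28.8,"tz":-12.2},{"grip":0,"tx":28.8,"tz":-12.2},{"grip":0,"tx":28.8,"tz":-12.2},{"grip":0,"tx":28.8,"tz":-12.2},{"grip":0,"tx":28.8,"tz":-12.2},{"grip":0,"tx":28.8,"tz":-12.2},{"grip":0,"tx":28.8,"tz":-12.2},{"grip":0,"tx":28.8,"tz":-12.2}]'
python3 -m handwheel '[{"grip":0,"wy":0.094},{"grip":0,"wy":0.094},{"grip":0,"wy":0.094},{"grip":0,"wy":0.094},{"grip":0,"wy":0.094},{"grip":0,"wy":0.094},{"grip":0,"wy":0.094},{"grip":0,"wy":0.094},{"grip":0,"wy":0.094},{"grip":0,"wy":0.094}]'
python3 -c "
from h import *
plan()"
```

```text
t 0.2 pos [171.95 495.91 230.96] F [ 0.43  0.33 -0.53] tq [-0.009 -0.049 -0.005] grip 1.0 j [ 1.01  0.31  1.5   0.    1.33 -0.22]
target [636.4  77.2  60. ] shift tool [ 576.    171.04 -243.31] rot tool [0.001 0.939 0.   ]invalid input
invalid input
invalid input
```

```bash
python3 -m handwheel '[{"grip":0,"tx":28.8,"ty":0,"tz":-12.2,"wx":0,"wy":0,"wz":0},{"grip":0,"tx":28.8,"ty":0,"tz":-12.2,"wx":0,"wy":0,"wz":0}]' 40
```

```text
time_s: 0.37
eef_pos: [218.2, 453.9, 231.0]
ee_rot: [-0.697, 0.698, -0.117, 0.116]
force: [0.7, 0.3, 0.1]
grip_width: 0.746
```

All seven keys are needed in every row, so I'll write them out in full.

```bash
python3 -m handwheel '[{"grip":0,"tx":28.8,"ty":0,"tz":-12.2,"wx":0,"wy":0,"wz":0},{"grip":0,"tx":28.8,"ty":0,"tz":-12.2,"wx":0,"wy":0,"wz":0},{"grip":0,"tx":28.8,"ty":0,"tz":-12.2,"wx":0,"wy":0,"wz":0},{"grip":0,"tx":28.8,"ty":0,"tz":-12.2,"wx":0,"wy":0,"wz":0},{"grip":0,"tx":28.8,"ty":0,"tz":-12.2,"wx":0,"wy":0,"wz":0},{"grip":0,"tx":28.8,"ty":0,"tz":-12.2,"wx":0,"wy":0,"wz":0},{"grip":0,"tx":28.8,"ty":0,"tz":-12.2,"wx":0,"wy":0,"wz":0},{"grip":0,"tx":28.8,"ty":0,"tz":-12.2,"wx":0,"wy":0,"wz":0},{"grip":0,"tx":28.8,"ty":0,"tz":-12.2,"wx":0,"wy":0,"wz":0}]'
python3 -m handwheel '[{"grip":0,"tx":28.8,"ty":0,"tz":-12.2,"wx":0,"wy":0,"wz":0},{"grip":0,"tx":28.8,"ty":0,"tz":-12.2,"wx":0,"wy":0,"wz":0},{"grip":0,"tx":28.8,"ty":0,"tz":-12.2,"wx":0,"wy":0,"wz":0},{"grip":0,"tx":28.8,"ty":0,"tz":-12.2,"wx":0,"wy":0,"wz":0},{"grip":0,"tx":28.8,"ty":0,"tz":-12.2,"wx":0,"wy":0,"wz":0},{"grip":0,"tx":28.8,"ty":0,"tz":-12.2,"wx":0,"wy":0,"wz":0},{"grip":0,"tx":28.8,"ty":0,"tz":-12.2,"wx":0,"wy":0,"wz":0},{"grip":0,"tx":28.8,"ty":0,"tz":-12.2,"wx":0,"wy":0,"wz":0},{"grip":0,"tx":28.8,"ty":0,"tz":-12.2,"wx":0,"wy":0,"wz":0}]'
python3 -m handwheel '[{"grip":0,"tx":0,"ty":0,"tz":0,"wx":0,"wy":0.094,"wz":0},{"grip":0,"tx":0,"ty":0,"tz":0,"wx":0,"wy":0.094,"wz":0},{"grip":0,"tx":0,"ty":0,"tz":0,"wx":0,"wy":0.094,"wz":0},{"grip":0,"tx":0,"ty":0,"tz":0,"wx":0,"wy":0.094,"wz":0},{"grip":0,"tx":0,"ty":0,"tz":0,"wx":0,"wy":0.094,"wz":0},{"grip":0,"tx":0,"ty":0,"tz":0,"wx":0,"wy":0.094,"wz":0},{"grip":0,"tx":0,"ty":0,"tz":0,"wx":0,"wy":0.094,"wz":0},{"grip":0,"tx":0,"ty":0,"tz":0,"wx":0,"wy":0.094,"wz":0},{"grip":0,"tx":0,"ty":0,"tz":0,"wx":0,"wy":0.094,"wz":0},{"grip":0,"tx":0,"ty":0,"tz":0,"wx":0,"wy":0.094,"wz":0}]'
python3 -c "
from h import *
plan()"
```

```text
time_s: 1.12
eef_pos: [428.3, 264.2, 231.3]
ee_rot: [0.697, -0.697, 0.118, -0.117]
force: [0.4, 1.3, -0.7]
grip_width: 0.001
time_s: 1.87
eef_pos: [637.2, 75.6, 231.0]
ee_rot: [0.697, -0.697, 0.118, -0.117]
force: [-0.3, 0.3, -0.7]
grip_width: 0.003
time_s: 2.7
eef_pos: [636.2, 76.8, 231.0]
ee_rot: [-0.567, 0.568, -0.422, 0.422]
force: [0.7, -0.0, 0.2]
grip_width: 0.0
t 2.7 pos [636.23  76.77 231.  ] F [ 0.72 -0.03  0.17] tq [ 0.014 -0.006 -0.024] grip 0.0 j [-0.06  0.58  1.1  -0.    1.46 -0.35]
target [636.4  77.2  60. ] shift tool [ -0.34 171.     0.34] rot tool [ 0.001 -0.005 -0.   ]
```

```bash
python3 -m handwheel '[{"grip":0,"tx":0,"ty":20,"tz":0,"wx":0,"wy":0,"wz":0},{"grip":0,"tx":0,"ty":30,"tz":0,"wx":0,"wy":0,"wz":0},{"grip":0,"tx":0,"ty":30,"tz":0,"wx":0,"wy":0,"wz":0},{"grip":0,"tx":0,"ty":30,"tz":0,"wx":0,"wy":0,"wz":0},{"grip":0,"tx":0,"ty":30,"tz":0,"wx":0,"wy":0,"wz":0},{"grip":0,"tx":0,"ty":20,"tz":0,"wx":0,"wy":0,"wz":0},{"grip":0,"tx":0,"ty":20,"tz":0,"wx":0,"wy":0,"wz":0},{"grip":0,"tx":0,"ty":5,"tz":0,"wx":0,"wy":0,"wz":0},{"grip":0,"tx":0,"ty":0,"tz":0,"wx":0,"wy":0,"wz":0},{"grip":0,"tx":0,"ty":0,"tz":0,"wx":0,"wy":0,"wz":0}]'
python3 - <<'E'
from h import *
import cv2
plan(z=34)
T=eyes.capture("top");S=eyes.capture("scene")
p=sense()["eef_pos"]
for n,c,z in(("top1",T,6),("scene1",S,6)):
    u,v=proj(c,p)[0];print(n,u,v, proj(c,row(P,34)).round(1).tolist())
    im=c["pixels"][:,:,::-1].copy()
    x0,y0=int(u)-50,int(v)-50
    im=cv2.resize(im[y0:y0+90,x0:x0+130],None,fx=6,fy=6,interpolation=cv2.INTER_CUBIC)
    for X,col in((p,(0,0,255)),(row(P,34)[0],(0,255,0))):
        a=(proj(c,X)[0]-[x0,y0]+.5)*6; cv2.drawMarker(im,(int(a[0]),int(a[1])),col,0,10,1)
    cv2.imwrite(f"pics/{n}.png",im)
E
```

```text
time_s: 3.53
eef_pos: [636.7, 76.7, 47.2]
ee_rot: [0.569, -0.568, 0.42, -0.421]
force: [-0.0, -0.3, 0.2]
grip_width: -0.002
t 3.5333 pos [636.74  76.73  47.2 ] F [-0.02 -0.27  0.25] tq [-0.017  0.041  0.004] grip -0.002 j [-0.06  0.75  1.31 -0.    1.08 -0.36]
target [636.4  77.2  34. ] shift tool [-0.55 13.2  -0.24] rot tool [-0.001 -0.001  0.   ]
top1 286.2377674343332 201.54147407598887 [[286.3, 202.8], [313.8, 198.3], [341.4, 200.9], [367.4, 210.6], [390.3, 226.7]]
scene1 295.8603844209722 207.24484181046924 [[295.5, 212.7], [323.4, 220.9], [348.5, 234.4], [369.5, 252.9], [384.9, 276.1]]
```

View pics/scene1.png

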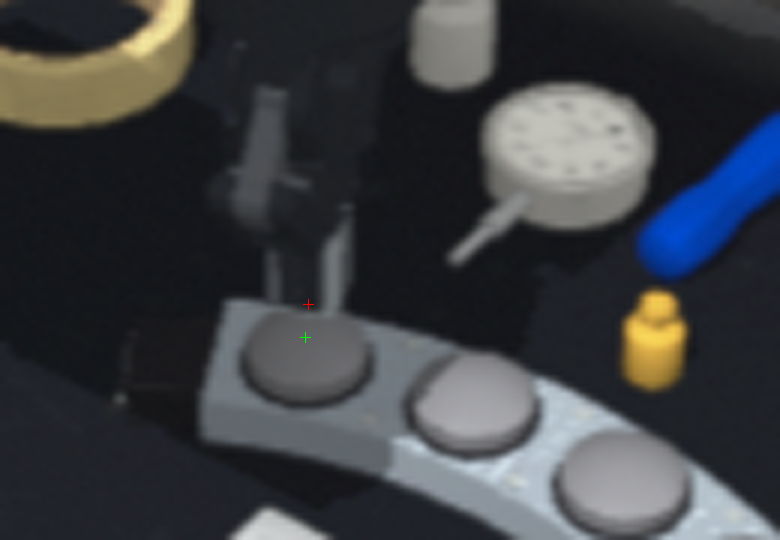

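View pics/top1.png

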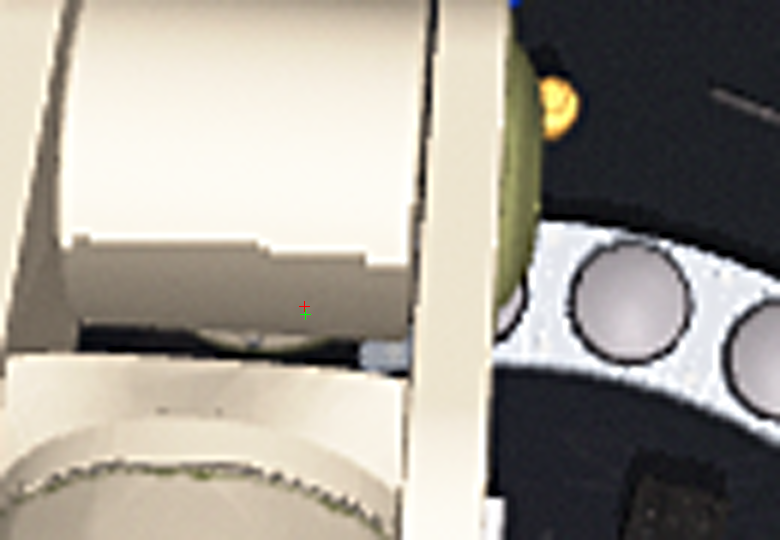

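The scene picture puts the closed fingertips (crop 308,308) directly above and slightly behind the key0 crown mark (305,337). This fits a TCP 13 mm above the crown. I'll lower gently and watch the force.

```bash
python3 -m handwheel '[{"grip":0,"tx":0,"ty":4,"tz":0,"wx":0,"wy":0,"wz":0},{"grip":0,"tx":0,"ty":4,"tz":0,"wx":0,"wy":0,"wz":0},{"grip":0,"tx":0,"ty":3,"tz":0,"wx":0,"wy":0,"wz":0},{"grip":0,"tx":0,"ty":0,"tz":0,"wx":0,"wy":0,"wz":0},{"grip":0,"tx":0,"ty":0,"tz":0,"wx":0,"wy":0,"wz":0}]'
for i in 1 2 3; do python3 -m handwheel '[{"grip":0,"tx":0,"ty":0,"tz":0,"wx":0,"wy":0,"wz":0}]' | grep -E "force|eef"; done
python3 -m handwheel '[{"grip":0,"tx":0,"ty":2,"tz":0,"wx":0,"wy":0,"wz":0},{"grip":0,"tx":0,"ty":2,"tz":0,"wx":0,"wy":0,"wz":0},{"grip":0,"tx":0,"ty":0,"tz":0,"wx":0,"wy":0,"wz":0}]'
for i in 1 2 3; do python3 -m handwheel '[{"grip":0,"tx":0,"ty":0,"tz":0,"wx":0,"wy":0,"wz":0}]' | grep -E "force|eef"; done
```

```text
time_s: 4.05
eef_pos: [636.2, 76.8, 35.1]
ee_rot: [-0.568, 0.569, -0.421, 0.42]
force: [-0.3, -0.3, -0.1]
grip_width: 0.0
eef_pos: [636.3, 76.8, 35.4]
force: [-0.1, -0.4, 0.4]
eef_pos: [636.4, 76.8, 35.5]
force: [-0.2, -0.0, -0.4]
eef_pos: [636.4, 76.8, 35.4]
force: [0.1, -0.1, 0.1]
time_s: 4.55
eef_pos: [636.5, 76.8, 31.2]
ee_rot: [0.569, -0.568, 0.42, -0.421]
force: [0.5, 0.5, 2.3]
grip_width: -0.001
eef_pos: [636.5, 76.8, 31.4]
force: [1.0, 0.3, 2.8]
eef_pos: [636.5, 76.8, 31.5]
force: [1.3, -0.3, 2.6]
eef_pos: [636.5, 76.8, 31.5]
force: [1.4, 0.4, 1.9]
```

```bash
python3 -m handwheel '[{"grip":0,"tx":0,"ty":1.2,"tz":0,"wx":0,"wy":0,"wz":0},{"grip":0,"tx":0,"ty":0,"tz":0,"wx":0,"wy":0,"wz":0},{"grip":0,"tx":0,"ty":0,"tz":0,"wx":0,"wy":0,"wz":0},{"grip":0,"tx":0,"ty":0,"tz":0,"wx":0,"wy":0,"wz":0}]'
for i in 1 2 3; do python3 -m handwheel '[{"grip":0,"tx":0,"ty":0,"tz":0,"wx":0,"wy":0,"wz":0}]' | grep -E "force|eef"; done
python3 -c "
from h import *
plan(z=30)"
```

```text
time_s: 5.13
eef_pos: [636.4, 76.8, 30.2]
ee_rot: [0.569, -0.568, 0.42, -0.421]
force: [1.7, -0.0, 3.0]
grip_width: 0.0
eef_pos: [636.4, 76.8, 30.2]
force: [1.0, 0.4, 2.4]
eef_pos: [636.4, 76.8, 30.2]
force: [0.9, -1.1, 2.4]
eef_pos: [636.4, 76.8, 30.2]
force: [1.8, 0.0, 3.1]
t 5.3833 pos [636.39  76.76  30.17] F [1.78 0.04 3.13] tq [ 0.002 -0.296 -0.023] grip 0.004 j [-0.06  0.77  1.32  0.    1.05 -0.36]
target [636.4  77.2  30. ] shift tool [-0.43  0.17  0.1 ] rot tool [-0.    -0.001  0.   ]
```

```bash
cat >> h.py <<'E'
def pic(name):
    import cv2
    S=eyes.capture("scene")
    cv2.imwrite(f"pics/{name}.png",cv2.resize(S["pixels"][175:315,250:420,::-1],None,fx=4.2,fy=4.2,interpolation=cv2.INTER_CUBIC))
E
python3 -c "
from h import *
pic('s2')"
```

```text
(no output)
```

View pics/s2.png

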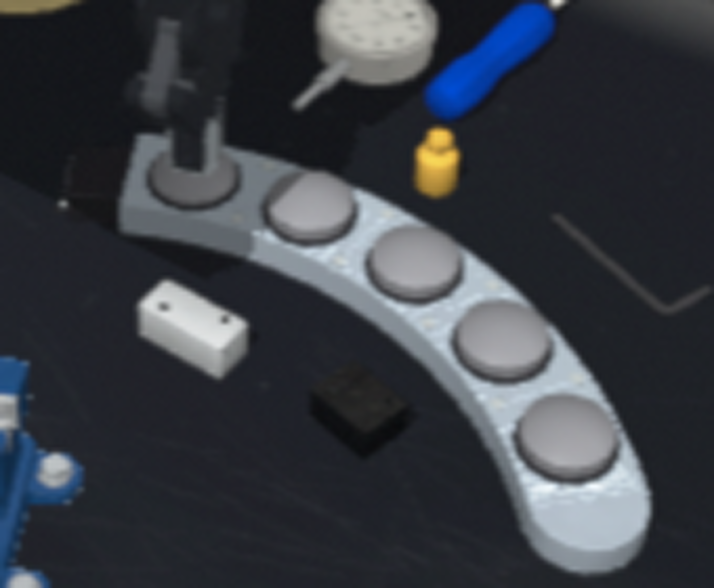

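```bash
python3 - <<'E'
from h import *
import cv2
S=eyes.capture("scene");im=S["pixels"][190:240,270:340,::-1]
im=cv2.resize(im,None,fx=11,fy=11,interpolation=cv2.INTER_CUBIC)
im=cv2.convertScaleAbs(im,alpha=2.0)
p=sense()["eef_pos"];st=sense()
q=st["ee_rot"];M=Ro.from_quat([q[1],q[2],q[3],q[0]]).as_matrix();print(M.round(2))
for a,b in((0,0),(11,0),(-11,0),(0,10),(0,-10)):
    u=(proj(S,p+M[:,0]*a+M[:,2]*b)[0]-[270,190]+.5)*11
    cv2.circle(im,(int(u[0]),int(u[1])),3,(0,0,255) if b==0 else (0,255,0),-1)
cv2.imwrite("pics/s3.png",im)
E
```

```text
[[ 0.29  0.    0.96]
 [-0.96 -0.    0.29]
 [ 0.   -1.    0.  ]]
```

View pics/s3.png

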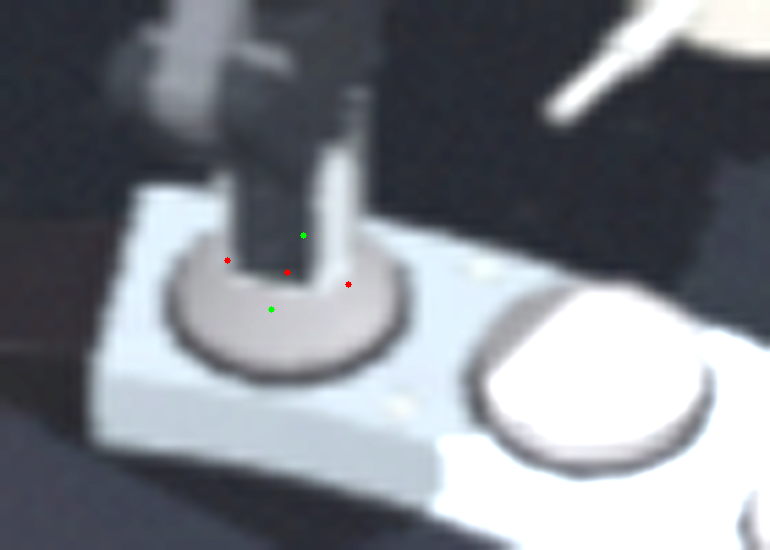

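Force and picture both fit the tips sitting on the key0 crown, perhaps 1–2 mm towards the outer side. I'll trim that out during the first rows of the stroke.

```bash
sed -i 's/^P=.*/P=[639.6,-37.9,-.230]/' h.py
python3 -m handwheel '[{"grip":0,"tx":4.4,"ty":0,"tz":-0.4,"wx":0,"wy":0.02,"wz":0},{"grip":0,"tx":4.4,"ty":0,"tz":-0.4,"wx":0,"wy":0.02,"wz":0},{"grip":0,"tx":4.4,"ty":0,"tz":-0.4,"wx":0,"wy":0.02,"wz":0},{"grip":0,"tx":4.4,"ty":0,"tz":0,"wx":0,"wy":0.02,"wz":0},{"grip":0,"tx":4.4,"ty":0,"tz":0,"wx":0,"wy":0.02,"wz":0},{"grip":0,"tx":4.4,"ty":0,"tz":0,"wx":0,"wy":0.02,"wz":0}]'
python3 -c "
from h import *
plan(s=116-26.4,z=30)"
```

```text
time_s: 5.98
eef_pos: [641.5, 50.1, 29.7]
ee_rot: [-0.541, 0.542, -0.455, 0.454]
force: [0.1, -0.6, -0.4]
grip_width: 0.0
t 5.9833 pos [641.45  50.12  29.75] F [ 0.07 -0.61 -0.37] tq [ 0.001 -0.032  0.019] grip 0.0 j [-0.1   0.77  1.31 -0.    1.05 -0.28]
target [641.9  51.1  30. ] shift tool [-0.83 -0.25  0.65] rot tool [ 0.001 -0.002  0.   ]
```

```bash
python3 -m handwheel '[{"grip":0,"tx":4.4,"ty":0,"tz":0.1,"wx":0,"wy":0.02,"wz":0},{"grip":0,"tx":4.4,"ty":0,"tz":0.1,"wx":0,"wy":0.02,"wz":0},{"grip":0,"tx":4.4,"ty":0,"tz":0.1,"wx":0,"wy":0.02,"wz":0},{"grip":0,"tx":4.4,"ty":0,"tz":0.1,"wx":0,"wy":0.02,"wz":0},{"grip":0,"tx":4.4,"ty":0,"tz":0,"wx":0,"wy":0.02,"wz":0},{"grip":0,"tx":4.4,"ty":0,"tz":0,"wx":0,"wy":0.02,"wz":0},{"grip":0,"tx":4.4,"ty":0,"tz":0,"wx":0,"wy":0.02,"wz":0}]'
python3 -c "
from h import *
plan(s=58,z=30);pic('s4')"
```

```text
time_s: 6.57
eef_pos: [645.7, 19.9, 30.3]
ee_rot: [0.509, -0.509, 0.491, -0.491]
force: [-0.1, 2.9, 2.2]
grip_width: -0.0
t 6.5667 pos [645.74  19.92  30.29] F [-0.13  2.91  2.2 ] tq [ 0.287  0.016 -0.029] grip -0.0 j [-0.15  0.78  1.3   0.    1.06 -0.19]
target [645.3  19.7  30. ] shift tool [ 0.25  0.29 -0.48] rot tool [-0.     0.002  0.   ]
```

View pics/s4.png

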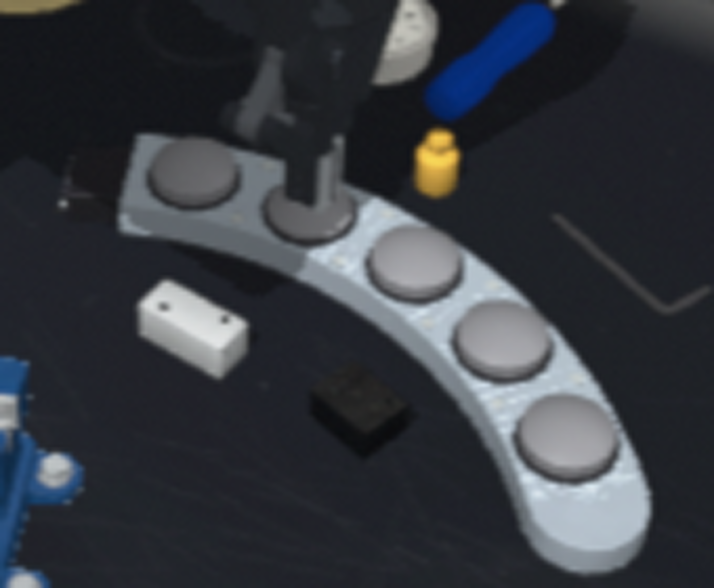

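Key0 has sprung back up, key1 is held down and the strip has not visibly moved. Continuing to key2 and key3.

```bash
python3 -m handwheel '[{"grip":0,"tx":4.4,"ty":0,"tz":0,"wx":0,"wy":0.02,"wz":0},{"grip":0,"tx":4.4,"ty":0,"tz":0,"wx":0,"wy":0.02,"wz":0},{"grip":0,"tx":4.4,"ty":0,"tz":0,"wx":0,"wy":0.02,"wz":0},{"grip":0,"tx":4.4,"ty":0,"tz":0,"wx":0,"wy":0.02,"wz":0},{"grip":0,"tx":4.4,"ty":0,"tz":0,"wx":0,"wy":0.02,"wz":0},{"grip":0,"tx":4.4,"ty":0,"tz":0,"wx":0,"wy":0.02,"wz":0},{"grip":0,"tx":4.4,"ty":0,"tz":0,"wx":0,"wy":0.02,"wz":0}]'
python3 -c "
from h import *
plan(s=58-30.8,z=30)"
python3 -m handwheel '[{"grip":0,"tx":4.4,"ty":0,"tz":0,"wx":0,"wy":0.02,"wz":0},{"grip":0,"tx":4.4,"ty":0,"tz":0,"wx":0,"wy":0.02,"wz":0},{"grip":0,"tx":4.4,"ty":0,"tz":0,"wx":0,"wy":0.02,"wz":0},{"grip":0,"tx":4.4,"ty":0,"tz":0,"wx":0,"wy":0.02,"wz":0},{"grip":0,"tx":4.4,"ty":0,"tz":0,"wx":0,"wy":0.02,"wz":0},{"grip":0,"tx":4.4,"ty":0,"tz":0,"wx":0,"wy":0.02,"wz":0}]'
python3 -c "
from h import *
plan(s=0,z=30);pic('s5')"
```

```text
time_s: 7.2
eef_pos: [644.6, -11.1, 29.8]
ee_rot: [0.473, -0.473, 0.526, -0.525]
force: [0.3, -0.9, -0.1]
grip_width: 0.001
t 7.2 pos [644.63 -11.05  29.77] F [ 0.33 -0.93 -0.07] tq [-0.049 -0.008  0.035] grip 0.001 j [-0.2   0.78  1.31 -0.    1.06 -0.09]
target [644.2 -11.1  30. ] shift tool [ 0.1  -0.23 -0.47] rot tool [0.001 0.001 0.   ]
time_s: 7.7
eef_pos: [640.9, -36.9, 30.3]
ee_rot: [-0.441, 0.441, -0.553, 0.553]
force: [0.4, 2.3, 2.1]
grip_width: 0.0
t 7.7 pos [640.88 -36.94  30.28] F [0.36 2.3  2.13] tq [ 0.302 -0.042  0.028] grip 0.0 j [-0.24  0.77  1.32  0.    1.05 -0.01]
target [639.6 -37.9  30. ] shift tool [ 1.22  0.28 -1.04] rot tool [-0.     0.005  0.   ]
```

View pics/s5.png

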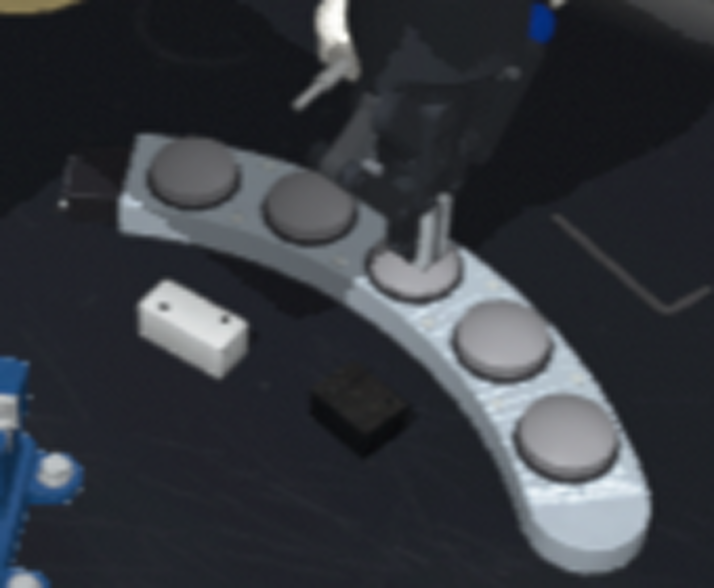

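```bash
python3 -m handwheel '[{"grip":0,"tx":4.4,"ty":0,"tz":-0.2,"wx":0,"wy":0.02,"wz":0},{"grip":0,"tx":4.4,"ty":0,"tz":-0.2,"wx":0,"wy":0.02,"wz":0},{"grip":0,"tx":4.4,"ty":0,"tz":-0.2,"wx":0,"wy":0.02,"wz":0},{"grip":0,"tx":4.4,"ty":0,"tz":-0.2,"wx":0,"wy":0.02,"wz":0},{"grip":0,"tx":4.4,"ty":0,"tz":-0.2,"wx":0,"wy":0.02,"wz":0},{"grip":0,"tx":4.4,"ty":0,"tz":0,"wx":0,"wy":0.02,"wz":0},{"grip":0,"tx":4.4,"ty":0,"tz":0,"wx":0,"wy":0.02,"wz":0}]'
python3 -c "
from h import *
plan(s=-29.6,z=30)"
python3 -m handwheel '[{"grip":0,"tx":4.4,"ty":0,"tz":0,"wx":0,"wy":0.02,"wz":0},{"grip":0,"tx":4.4,"ty":0,"tz":0,"wx":0,"wy":0.02,"wz":0},{"grip":0,"tx":4.4,"ty":0,"tz":0,"wx":0,"wy":0.02,"wz":0},{"grip":0,"tx":4.4,"ty":0,"tz":0,"wx":0,"wy":0.02,"wz":0},{"grip":0,"tx":4.4,"ty":0,"tz":0,"wx":0,"wy":0.02,"wz":0},{"grip":0,"tx":4.4,"ty":0,"tz":0,"wx":0,"wy":0.02,"wz":0},{"grip":0,"tx":4.4,"ty":0,"tz":0,"wx":0,"wy":0.02,"wz":0}]'
python3 -c "
from h import *
plan(s=-58,z=30);pic('s6')"
```

```text
time_s: 8.33
eef_pos: [630.9, -66.3, 29.8]
ee_rot: [0.401, -0.401, 0.583, -0.582]
force: [0.2, -0.5, -0.1]
grip_width: 0.002
t 8.3333 pos [630.88 -66.34  29.79] F [ 0.22 -0.53 -0.08] tq [-0.001  0.027 -0.01 ] grip 0.002 j [-0.29  0.76  1.35 -0.    1.04  0.08]
target [630.9 -66.2  30. ] shift tool [-0.17 -0.21 -0.  ] rot tool [ 0.001 -0.     0.   ]
time_s: 8.92
eef_pos: [618.5, -94.2, 30.2]
ee_rot: [-0.359, 0.359, -0.609, 0.609]
force: [0.3, 1.1, 1.7]
grip_width: -0.006
t 8.9167 pos [618.53 -94.24  30.21] F [0.33 1.07 1.67] tq [ 0.295 -0.163  0.053] grip -0.006 j [-0.34  0.74  1.38 -0.    1.02  0.17]
target [619.1 -92.   30. ] shift tool [-2.26  0.21 -0.57] rot tool [-0.    -0.011 -0.   ]
```

View pics/s6.png

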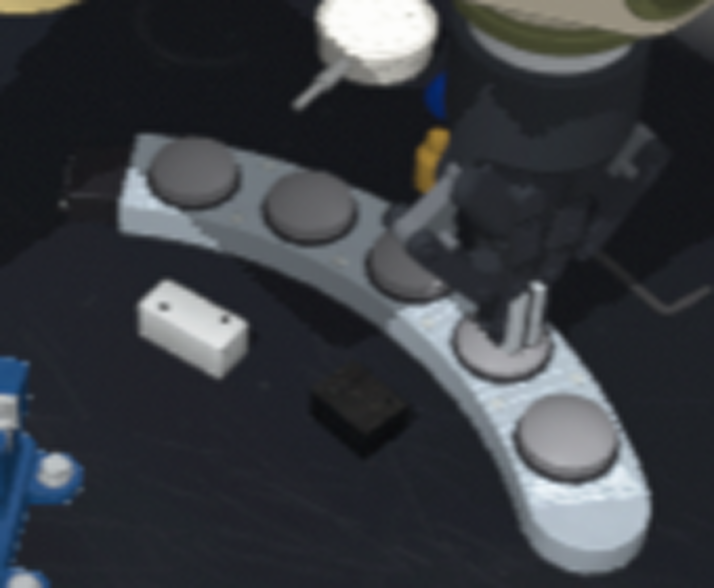

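```bash
python3 -m handwheel '[{"grip":0,"tx":4.4,"ty":0,"tz":-0.1,"wx":0,"wy":0.02,"wz":0},{"grip":0,"tx":4.4,"ty":0,"tz":-0.1,"wx":0,"wy":0.02,"wz":0},{"grip":0,"tx":4.4,"ty":0,"tz":-0.1,"wx":0,"wy":0.02,"wz":0},{"grip":0,"tx":4.4,"ty":0,"tz":0,"wx":0,"wy":0.02,"wz":0},{"grip":0,"tx":4.4,"ty":0,"tz":0,"wx":0,"wy":0.02,"wz":0},{"grip":0,"tx":4.4,"ty":0,"tz":0,"wx":0,"wy":0.02,"wz":0}]'
python3 -c "
from h import *
plan(s=-116,z=30)"
```

```text
time_s: 9.47
eef_pos: [604.0, -116.6, 29.8]
ee_rot: [0.322, -0.322, 0.63, -0.629]
force: [-0.8, 0.1, 0.3]
grip_width: -0.003
t 9.4667 pos [ 603.97 -116.62   29.75] F [-0.75  0.1   0.32] tq [-0.043 -0.011  0.007] grip -0.003 j [-0.38  0.72  1.42 -0.    1.01  0.24]
target [ 585.3 -138.9   30. ] shift tool [28.98 -0.23 -2.14] rot tool [0.001 0.132 0.001]
```

```bash
python3 -m handwheel '[{"grip":0,"tx":4.4,"ty":0,"tz":0,"wx":0,"wy":0.02,"wz":0},{"grip":0,"tx":4.4,"ty":0,"tz":0,"wx":0,"wy":0.02,"wz":0},{"grip":0,"tx":4.4,"ty":0,"tz":0,"wx":0,"wy":0.02,"wz":0},{"grip":0,"tx":4.4,"ty":0,"tz":0,"wx":0,"wy":0.02,"wz":0},{"grip":0,"tx":4.4,"ty":0,"tz":0,"wx":0,"wy":0.02,"wz":0},{"grip":0,"tx":4.4,"ty":0,"tz":0,"wx":0,"wy":0.02,"wz":0},{"grip":0,"tx":2.4,"ty":0,"tz":0,"wx":0,"wy":0.01,"wz":0},{"grip":0,"tx":0,"ty":0,"tz":0,"wx":0,"wy":0,"wz":0},{"grip":0,"tx":0,"ty":0,"tz":0,"wx":0,"wy":0,"wz":0}]'
for i in 1 2 3; do python3 -m handwheel '[{"grip":0,"tx":0,"ty":0,"tz":0,"wx":0,"wy":0,"wz":0}]' | grep -E "force|eef"; done
python3 -c "
from h import *
plan(s=-116,z=30);pic('s7')
import cv2
cv2.imwrite('pics/t7.png',eyes.capture('top')['pixels'][:,:,::-1])"
```

```text
time_s: 10.22
eef_pos: [586.2, -139.0, 30.1]
ee_rot: [-0.281, 0.281, -0.649, 0.649]
force: [-0.2, -1.3, 2.7]
grip_width: -0.0
eef_pos: [586.3, -138.8, 30.0]
force: [-1.8, -1.7, 3.2]
eef_pos: [586.4, -138.7, 30.0]
force: [-0.9, -1.2, 2.3]
eef_pos: [586.4, -138.6, 30.1]
force: [-0.6, -2.1, 2.7]
t 10.4667 pos [ 586.42 -138.6    30.06] F [-0.61 -2.13  2.67] tq [-0.247  0.154 -0.006] grip 0.002 j [-0.43  0.7   1.46 -0.    0.98  0.33]
target [ 585.3 -138.9   30. ] shift tool [ 0.99  0.06 -0.65] rot tool [0.    0.005 0.   ]
```

View pics/s7.png

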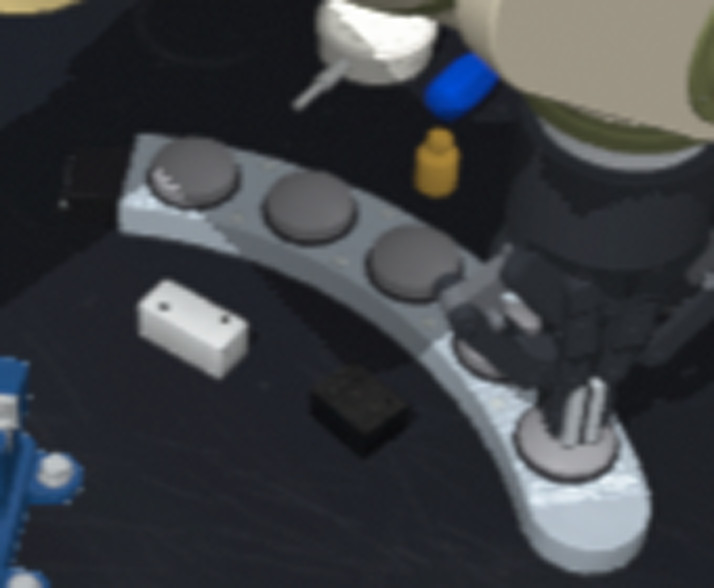

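View pics/t7.png

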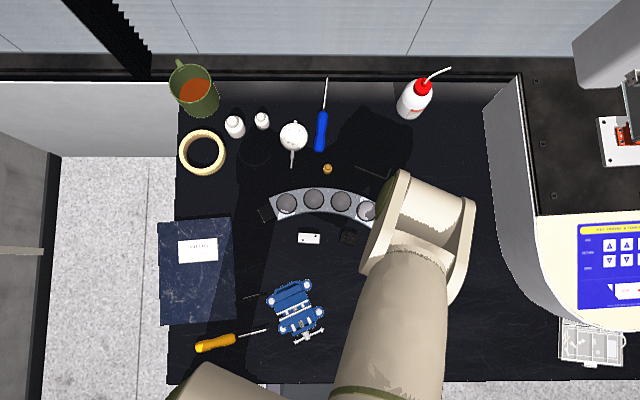

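The fingertips hold key4 (crop 580,435) at z = 30.05 mm with about 2.7 N. The other four caps are up, and the strip and bystanders stand at the same pixels as before. Handing in.

```bash
python3 -c "
from rig import ctrl,sense
print(ctrl.finish_job());print(sense()['eef_pos'],sense()['force'])"
```

```text
the job is handed in; nothing more can be done
None
the job is handed in; nothing more can be done
```

I ran the closed gripper, pointing down, along all five keys from the connector end to the rounded end in one stroke. I then handed the job in at about 10.5 s with the last key still held down.

- **Press depth:** The tip height over each key was 30.0–30.3 mm, which is 3.7–4 mm of the 8 mm travel. The upward force on the keys was about 1.7–3.2 N, against 3.0 N expected at half-way. In the gaps the tip ran at about 29.8 mm, so it stayed down at cap height the whole way.
- **Last check:** At the end the tip was at 30.05 mm on the last key with about 2.7 N. The other four keys look sprung back up, though the fourth is partly hidden by the gripper. In the pictures, the strip and the things around it that can be seen had not moved. The arm hid part of the hex key.
- **Disagreements:** The two cameras placed the strip about 3 mm apart, so I steered by a position between the two. Sideways friction reached about 2.9 N at the second key, more than its 2.2 N pressing force. The strip did not visibly shift.

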